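Fit the bead spinner's circlip

ROBOT

A 6-joint arm with a two-finger parallel gripper is mounted at the origin on the work surface. World frame = base frame: x ahead of the robot, y to its left, z up, the work surface at z = 0. Lengths are in m, angles in rad, forces in N, time in s.
With the tool pointing down it reaches from about 0.275 to 0.775 m from the base axis. Payload 14.6 kg.
Tool frame: the origin (TCP) lies midway between the tips of the shut fingers; the grasp point (between the pads) lies 19 mm behind it; z points along the fingers, y is the line along which they close (so a half turn about z gives the same grasp; the last joint's range is limited). The gripper opens to 85 mm and grips with 20 to 120 N. Pads are 22 mm wide; open, the fingers measure 114 mm over their backs; the gripper's body (76 mm by 85 mm) begins 54 mm behind the grasp point. The pads swing forward as they close: fully open they stand 13 mm farther back than shut.
Start: joints at [-1.388, 0.263, -0.048, 1.259, 0, 1.415], TCP at [0.174, -0.495, 0.199] pointing down, gripper open.
Joint ranges: [-2.65, 2.65], [-0.89, 1.7], [-1.18, 1.37], [-2.13, 2.11], [-1.35, 1.29], [-3.14, 3.14]. Speed limits (rad/s): [1.89, 1.89, 2.57, 2.79, 3.14, 3.14].

INTERFACE

Orientations are given as a rotation vector (axis times angle).
In Python, from plant import robot gives the robot as it stands.
- The arm moves only by the tool arm_command, never from a script. Its argument "targets" is a list of rows, each an object of numbers: "tx", "ty", "tz": the shift along the tool's x, y, z in cm; "rx", "ry", "rz": the turn, a rotation vector about the tool's x, y, z in degrees. A call has 1 to 5 rows; each row shifts and turns the commanded pose from where the row before left it, along the tool's axes as they then stand; what a row does not reach is not made up. A row lasts 1/12 s, in which the tool goes at most 41.7 mm and 7.16 degrees, less where a joint would pass 70% of its speed; a pose out of reach is approached as far as the arm can. A call with a gripper value outside its range is refused whole. "grip" is the finger opening in cm, from 0 to 8.54, set as the call begins (left out, the last holds). The fingers move at their own pace and stop on an object; "force" is the grip in N (left out, the last holds). Time passes only in rows, so rows that do not move let the fingers close. It gives the time, the measured TCP pose, the force, the opening and the grip force at its end, in the units of the state.
- robot.observe(): the state, without advancing time (a new reading comes with each control period).
- robot.grab_frame(name): name is "side" or "top" or "wrist"; returns a dict with "pixels" (480x640x3 uint8, red, green, blue), "z_map" (480x640 float32, m along the optical axis (not along the pixel's ray), 0 where there is no reading), "vertical_fov" (degrees; the focal length in pixels is half the picture's height over the tangent of half this angle, whatever the lens; pixels are square), "cx", "cy" (the principal point, pixels), "pose" (4x4, takes a point from camera to world coordinates). Camera axes: x right, y up, looking along -z (the intrinsics and any distortion apply to the point x, -y, -z); pixel columns grow to the right and rows downward; lengths in m; the calibration is good to about 2 mm. The wrist camera is an equidistant fisheye: a pixel r from the principal point sees the ray r / f radians off the axis. A picture is of the moment at which its call begins.
- robot.job_done(): hands the job in; it is judged then, once.
Trained networks look in the newest picture that a camera, given by its name, has taken for a name from the list of things; names that differ only in an ending like _2 or _b are one class to them, and where a whole thing is asked for, a point or a joint stands for the part that bears it (a point fixed in the world has none). Each returns a list of dicts, best first, with "p" (0 to 1); they miss things now and then, are a little off and sometimes report something else, mostly with a low value. They report only what shows in the picture. A call takes as long as a camera call.
- robot.boxes_of(camera, name): "position" ([x, y, z] in m, in world coordinates, good to about 4 mm: the middle of the surface that is visible of it).
- robot.masks_of(camera, name): "mask" (480x640 bool, what is visible of it).
- robot.tip_of(camera, name): "position" ([x, y, z] in m, in world coordinates, good to about 4 mm: a listed point, or the origin of a listed thing).
The state is a dict: "clock": time; "joints": joint angles; "joint_vel": joint speeds; "joint_efforts": joint torques, N m; "tcp_pos": TCP position; "tool_rot": TCP orientation; "force": force on the tool from outside, world axes, zero at the start; "ft_torque": the same for the moment, N m; "width": opening from 0.0 (shut) to 1.0 (fully open); "grip_force": force on a finger pad.
Only numpy, scipy, OpenCV 4.12 (cv2) and the standard library are available. Lean on these libraries where they do the work, as an engineer would, in place of code of your own. Each camera call takes 0.05 s, during which the arm holds its last target. There are 200 camera calls.

TASK

First make sure the bead spinner is dead: twist the start knob on the switch box clockwise to its stop, and let go so that it springs back. Then pick up the circlip pliers by both handles, squeeze them fully to spread the clip on their tips while it is still above the axle, and slide the clip straight down over the spinner's axle until it is level with the middle of the groove. Finish while holding it there, the clip still fully spread, level, centred round the axle and not resting on axle or hub; leave the other things on the table where they are.

Things in the scene. Friction and masses are not known exactly. Their poses are not given: they have to be found in the camera images.
- pliers: Circlip pliers, steel with black handles, about 180 g, lying level on a wooden rest. Origin: on the pivot, at the handles' middle height (56 mm above the table); x along the centre line to the jaws and clip, z up. The handles run back from x = -35 to -140 mm, one each side, each 9 mm thick, 12 mm high (z -6 to 6). Squeezing them SPREADS the jaws, evenly about the centre line.
- clip_center (a point): Centre of the clip when spread: x = 83.6, y = 0, z = -26 mm in the pliers' frame, same axes. The steel clip lies level, 4 mm thick (middle at this z), held fast on the two pins of the jaw tips, eyes towards the pivot, closed back away from it. At rest a narrow loop 20 mm wide inside, too narrow for the axle; fully spread round, 32 mm inside, 40 outside, jaw pins between it and the pivot.
- grip_mid (a point): Where to grasp the pliers: centre line, x = -65 mm from the pivot, middle height of the handles; the fingers go outside both handles and close along the pliers' y. Same axes. Over the outer faces the handles measure 63 mm here at rest (83 mm at the ends), 44 mm and parallel when squeezed to the stop.
- grip_l (a joint): Squeeze of the pliers (turn of one handle): 0 at rest, 0.1445 rad at the stop, where the clip is fully spread. A spring resists with about 5 N at first and 12 N at the stop, at grip_mid; 40 to 60 N of grip holds it there safely.
- rest: Fixed wooden rest under the pliers: board 170 x 60 x 10 mm and two cross bars 14 mm thick with tops at 50 mm, at x = -60 mm (110 mm wide, under the handle ends) and x = 77 mm (70 mm wide, just ahead of the pivot). Origin at the underside, about below grip_mid.
- spinner: Bead spinner, fixed: round white base and wooden turntable, 120 mm across, turntable top at 68 mm; aluminium hub 34 mm across, 68 to 95 mm high; on it a steel axle stub: groove 18 mm across from 95 to 109 mm, head 23 mm across from 109 to 124 mm, bevelled on top. Nothing turns. Origin at the underside on the vertical axis.
- groove (a point): On the spinner's vertical axis, at the middle height of the axle's groove (102 mm above the table; the groove is 14 mm high). z up.
- switch_box: Fixed grey box 100 x 85 mm, 50 mm high, with the black start knob on top. Origin at the underside's centre, x along the 100 mm side.
- knob_grip (a point): On the start knob's vertical axis at the height to grip, 75 mm above the table; axes of the box. The knob's grip is an upright bar 36 mm long, 12 mm thick, from 56 to 84 mm above the table; at rest its length lies along the box's x.
- start_knob (a joint): Turn of the start knob: 0 at rest, grows clockwise seen from above, stop at 1.0 rad. A spring (0.06 N m at rest, 0.16 N m at the stop) turns it back when it is let go.
- dish: Bystander: round orange plastic dish, 72 mm across, 18 mm high. Origin at the underside's centre.
- bead_pot: Bystander: round white pot, open, 68 mm across, 42 mm high. Origin at the underside's centre.
- tape_roll: Bystander: roll of masking tape lying flat, 96 mm across, 24 mm high. Origin at the underside's centre.
- cap_jar: Bystander: glass jar with brass cap, 60 mm across, 85 mm high. Origin at the underside's centre.
- bead_jar: Bystander: glass jar with blue cap, 58 mm across, 60 mm high. Origin at the underside's centre.
- scissors: Bystander: scissors lying flat, 155 mm long, 8 mm high. Origin at the underside's centre near the screw.
- pencil: Bystander: black pencil lying flat, 148 mm long, 8 mm thick. Origin at the underside's centre.

How it is judged:
By the outcome, as a careful person would: the job done as asked, in the order asked, and still so for the second after the job is handed in, while the arm keeps its last pose, push and grip.
It also fails if it takes over 48 s, if anything falls off the work surface, if the arm or the gripper's body presses on something with over 40 N, if the wrist force passes 120 N, or if a joint passes its speed limit or range.

## Working session

There is one attempt and no reset: what is moved stays moved. The work goes in short steps, Python scripts to look and compute and a tool call to move; the robot and the scene stay as the last step left them, time stands still between calls to the robot, and variables do not carry over. Pictures are saved under pics/ and viewed, at most 10 in all, crops included, and the job is handed in when it is done.

Besides the shell and the picture viewer there is one more tool, called after "Request:" as name(argument=value, ...), one argument or row to a line, values as JSON. arm_command: Moves the arm, as the interface text tells. Its arguments: {"type":"object","properties":{"targets":{"type":"array","items":{"type":"object","properties":{"tx":{"type":"number"},"ty":{"type":"number"},"tz":{"type":"number"},"rx":{"type":"number"},"ry":{"type":"number"},"rz":{"type":"number"}}}},"grip":{"type":"number"},"force":{"type":"number"}},"required":["targets"]}

```bash
mkdir -p pics; ls; cat > h.py <<'E'
import numpy as np,cv2
from scipy.spatial.transform import Rotation as R
from plant import robot
def save(f,n): cv2.imwrite('pics/'+n,f['pixels'][:,:,::-1])
def cloud(f,mask=None):
    z=f['z_map']; H=240/np.tan(np.radians(f['vertical_fov'])/2)
    m=z>0
    if mask is not None: m&=mask
    v,u=np.nonzero(m); d=z[v,u]
    p=np.c_[(u-f['cx'])*d/H,-(v-f['cy'])*d/H,-d,np.ones(len(d))]
    return (p@np.array(f['pose']).T)[:,:3]
E
python3 - <<'E'
from h import *
for c in ['side','top']:
    f=robot.grab_frame(c); save(f,c+'0.png'); print(c,f['vertical_fov'],np.round(f['pose'],3).tolist())
    for n in ['pliers','clip_center','grip_mid','groove','spinner','knob_grip','switch_box','rest']:
        print(n,[(round(d['p'],2),np.round(d['position'],4).tolist()) for d in robot.tip_of(c,n)[:2]])
print(robot.observe())
E
```

```text
pics
side 57.35474169365818 [[-0.757, 0.477, -0.446, 0.149], [-0.653, -0.536, 0.535, 0.603], [0.016, 0.696, 0.718, 0.811], [0.0, 0.0, 0.0, 1.0]]
pliers [(0.69, [0.5374, -0.0025, 0.0558])]
clip_center [(0.89, [0.6216, 0.0, 0.0292])]
grip_mid [(0.68, [0.4721, 0.0017, 0.0583])]
groove [(0.77, [0.6038, 0.2571, 0.1021])]
spinner [(0.93, [0.6063, 0.2576, 0.0009])]
knob_grip [(0.66, [0.5549, -0.2483, 0.0736])]
switch_box [(0.83, [0.5646, -0.2534, -0.0008])]
rest [(0.7, [0.4658, -0.0059, -0.001])]
top 51.044151650219945 [[-0.01, 0.992, -0.129, 0.431], [-1.0, -0.009, 0.01, 0.058], [0.008, 0.129, 0.992, 1.185], [0.0, 0.0, 0.0, 1.0]]
pliers []
clip_center [(0.79, [0.6225, -0.0082, 0.0311]), (0.71, [0.6029, 0.2558, 0.003])]
grip_mid [(0.97, [0.4734, 0.0004, 0.0573])]
groove []
spinner [(0.55, [0.6024, 0.2557, -0.0003]), (0.43, [0.6197, -0.0077, 0.0292])]
knob_grip [(0.86, [0.5558, -0.2516, 0.0746])]
switch_box []
rest [(0.66, [0.4663, -0.0067, 0.0008]), (0.46, [0.6218, -0.0072, 0.0305])]
{'clock': 0.9, 'joints': array([-1.38829242e+00,  2.63096568e-01, -4.83012407e-02,  1.25941627e+00,
        2.33562549e-05,  1.41552618e+00]), 'joint_vel': array([-0.00017364,  0.00024294, -0.00110113,  0.00169598, -0.00132278,
       -0.00143808]), 'joint_efforts': array([ 9.18172009e-04, -6.37430048e+01,  3.84768355e+01,  1.39130698e-03,
        7.27554311e-05,  1.68508183e-06]), 'tcp_pos': array([ 0.17399478, -0.49532477,  0.19887961]), 'tool_rot': array([-3.09687768e+00, -5.28052550e-01, -3.63045361e-05]), 'force': array([ 0.02769879,  0.83793967, -0.48650677]), 'ft_torque': array([-0.00980816, -0.03123957, -0.02332758]), 'grip_force': 0.0, 'width': 1.0012251326906914}
```

View pics/top0.png

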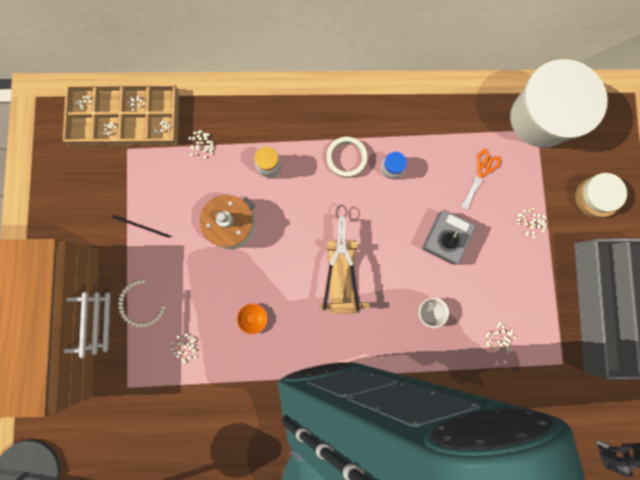

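View pics/side0.png

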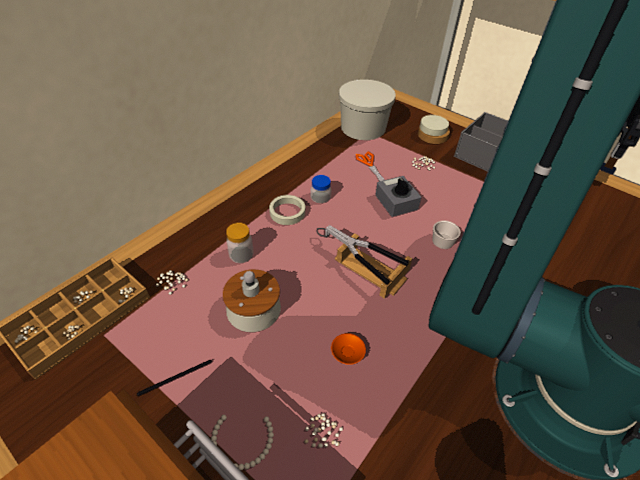

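```bash
python3 - <<'E'
from h import *
def circ(P):
    A=np.c_[2*P[:,:2],np.ones(len(P))]; s=np.linalg.lstsq(A,(P[:,:2]**2).sum(1),rcond=None)[0]
    return s[:2],np.sqrt(s[2]+s[0]**2+s[1]**2)
for c in ['side','top']:
    f=robot.grab_frame(c); P=cloud(f)
    def sel(x0,x1,y0,y1,z0,z1): return P[(P[:,0]>x0)&(P[:,0]<x1)&(P[:,1]>y0)&(P[:,1]<y1)&(P[:,2]>z0)&(P[:,2]<z1)]
    for nm,b in dict(knob=(.51,.61,-.30,-.20,.078,.09),box=(.46,.66,-.35,-.15,.045,.054),head=(.57,.64,.22,.29,.119,.13),hub=(.57,.64,.22,.29,.09,.1),table=(.5,.7,.17,.34,.06,.073),handles=(.38,.50,-.06,.06,.057,.072),jaw=(.56,.66,-.06,.06,.057,.09)).items():
        Q=sel(*b)
        if len(Q)<5: print(c,nm,len(Q));continue
        r=cv2.minAreaRect((Q[:,:2]*1000).astype(np.float32))
        m=Q.mean(0); w,V=np.linalg.eigh(np.cov(Q[:,:2].T)); a=np.degrees(np.arctan2(V[1,1],V[0,1]))
        print(c,nm,len(Q),'mean',m.round(4),'rect',np.round(r[0],1),np.round(r[1],1),round(r[2],1),'axis',round(a,1))
    Q=sel(.38,.50,-.06,.06,.058,.072)
    for x in np.arange(.39,.5,.01):
        q=Q[abs(Q[:,0]-x)<.005]
        if len(q): print(round(x,3),len(q),'y',q[:,1].min().round(4),q[:,1].max().round(4),end=' | ')
    print()
E
```

```text
side knob 54 mean [ 0.5511 -0.245   0.0824] rect [ 552.  -246.8] [13.9 37.8] 64.5 axis 154.9
side box 583 mean [ 0.5601 -0.2444  0.049 ] rect [ 562.  -250.9] [ 86.1 103.1] 63.1 axis 167.6
side head 76 mean [0.6004 0.2593 0.1222] rect [600.9 259. ] [21.4 18.7] 32.8 axis -138.2
side hub 117 mean [0.5973 0.2618 0.0943] rect [599.1 260.4] [33.2 25.1] 50.8 axis 50.6
side table 1788 mean [0.596  0.2632 0.0673] rect [601.8 258.7] [117.4 119.3] 43.8 axis 48.9
side handles 323 mean [0.4486 0.0026 0.0604] rect [449.9   0.7] [ 84.5 100. ] 87.9 axis 89.4
side jaw 105 mean [ 0.5836 -0.0023  0.0606] rect [585.1  -2.5] [17.9 49. ] 87.1 axis 178.8
0.4 17 y -0.0398 0.0448 | 0.41 32 y -0.0365 0.0435 | 0.42 29 y -0.038 0.0418 | 0.43 27 y -0.0358 0.0387 | 0.44 29 y -0.0349 0.0372 | 0.45 28 y -0.033 0.0363 | 0.46 29 y -0.032 0.0344 | 0.47 32 y -0.0311 0.0343 | 0.48 27 y -0.0278 0.0322 | 0.49 26 y -0.0295 0.0284 | 
top knob 90 mean [ 0.5524 -0.2451  0.083 ] rect [ 552.6 -245.3] [12.  35.6] 62.3 axis 152.5
top box 1291 mean [ 0.5645 -0.2501  0.0492] rect [ 563.  -250.8] [84.9 99.5] 62.7 axis 149.8
top head 69 mean [0.6017 0.259  0.1221] rect [601.5 259.7] [20.4 20. ] 27.5 axis 67.3
top hub 86 mean [0.5984 0.2549 0.0938] rect [600.2 257.2] [29.1 32.8] 54.2 axis 147.0
top table 1970 mean [0.6007 0.2588 0.0669] rect [601.5 259.8] [116.9 117.3] 0.7 axis 45.3
top handles 361 mean [0.4497 0.0024 0.0609] rect [449.3   2. ] [82.2 99.5] 89.1 axis 89.3
top jaw 123 mean [ 0.5855 -0.0011  0.0609] rect [584.9  -1. ] [13.8 46.2] 88.8 axis 177.5
0.4 14 y -0.0358 0.0438 | 0.41 36 y -0.0362 0.0438 | 0.42 34 y -0.0363 0.0415 | 0.43 40 y -0.0344 0.0392 | 0.44 28 y -0.0323 0.0391 | 0.45 37 y -0.0321 0.0367 | 0.46 30 y -0.0305 0.0344 | 0.47 36 y -0.0304 0.0343 | 0.48 30 y -0.0286 0.032 | 0.49 38 y -0.0266 0.0296 |
```

The top view shows the pliers at about (342,250), jaws pointing away from the robot, with the spinner at (224,218) and the knob at (450,238). The side view agrees, with the spinner at (252,295), the pliers at (360,255) and the knob at (402,187). The knob is at (0.5525, -0.246), with its bar along 152.5°. First I turn the tool.

Request:
arm_command(
  targets=[
    {"rz": -7},
    {"rz": -7},
    {"rz": -7},
    {"rz": -7},
    {"rz": -7},
  ],
  grip=5,
  force=60,
)

```text
invalid input at $.targets[0]: expected keys tx, ty, tz, rx, ry, rz
```

Request:
arm_command(
  targets=[
    {"rz": -7},
    {"rz": -7},
    {"rz": -7},
    {"rz": -7},
    {"rz": -7},
  ],
)

```text
invalid input at $.targets[0]: expected keys tx, ty, tz, rx, ry, rz
```

Request:
arm_command(
  targets=[
    {"rz": -7},
    {"rz": -7},
    {"rz": -7},
    {"rz": -7},
    {"rz": -7},
  ],
)

```text
invalid input at $.targets[0]: expected keys tx, ty, tz, rx, ry, rz
```

Request:
arm_command(
  targets=[
    {"rz": -7},
    {"rz": -7},
    {"rz": -7},
    {"rz": -7},
    {},
  ],
)

```text
invalid input at $.targets[0]: expected keys tx, ty, tz, rx, ry, rz
```

```bash
cat >> h.py <<'E'
def goto(p,yaw):
    "print tool-axis shift (cm) from measured TCP to p, and turn to tool-x yaw (deg), tool down"
    s=robot.observe(); M=R.from_rotvec(s['tool_rot'])
    T=R.from_euler('z',yaw,degrees=True)*R.from_euler('x',180,degrees=True)
    print('t',round(s['clock'],2),'pos',s['tcp_pos'].round(4),'shift',(M.inv().apply(np.array(p)-s['tcp_pos'])*100).round(2),'turn',np.degrees((M.inv()*T).as_rotvec()).round(2),'w',round(s['width'],3),'gf',round(s['grip_force'],1),'F',s['force'].round(1),'T',s['ft_torque'].round(2),'j',s['joints'].round(2))
E
python3 -c "
from h import *
goto([.5525,-.246,.15],152.5)"
```

```text
t 1.0 pos [ 0.174  -0.4953  0.1989] shift [ 43.98 -10.98   4.89] turn [  -0.     -0.   -133.15] w 0.997 gf 0.0 F [-0.1 -0.5  0. ] T [ 0.06 -0.   -0.02] j [-1.39  0.26 -0.05  1.26 -0.    1.42]
```

Request:
arm_command(
  targets=[
    {"tx": 0,"ty": 0,"tz": 0,"rx": 0,"ry": 0,"rz": -7},
    {"tx": 0,"ty": 0,"tz": 0,"rx": 0,"ry": 0,"rz": -7},
    {"tx": 0,"ty": 0,"tz": 0,"rx": 0,"ry": 0,"rz": -7},
    {"tx": 0,"ty": 0,"tz": 0,"rx": 0,"ry": 0,"rz": -7},
    {"tx": 0,"ty": 0,"tz": 0,"rx": 0,"ry": 0,"rz": -7},
  ],
  grip=5,
  force=60,
)

```text
clock: 1.42
tcp_pos: [0.174, -0.4953, 0.1989]
tool_rot: [-2.79, -1.443, 0.0]
force: [-0.3, 0.1, 0.8]
width: 0.584
grip_force: 0.0
```

Request:
arm_command(
  targets=[
    {"tx": 0,"ty": 0,"tz": 0,"rx": 0,"ry": 0,"rz": -7},
    {"tx": 0,"ty": 0,"tz": 0,"rx": 0,"ry": 0,"rz": -7},
    {"tx": 0,"ty": 0,"tz": 0,"rx": 0,"ry": 0,"rz": -7},
    {"tx": 0,"ty": 0,"tz": 0,"rx": 0,"ry": 0,"rz": -7},
    {"tx": 0,"ty": 0,"tz": 0,"rx": 0,"ry": 0,"rz": -7},
  ],
)

```text
clock: 1.83
tcp_pos: [0.174, -0.4953, 0.1989]
tool_rot: [2.227, 2.216, -0.0]
force: [-0.8, -0.2, 0.1]
width: 0.584
grip_force: 0.0
```

Request:
arm_command(
  targets=[
    {"tx": 0,"ty": 0,"tz": 0,"rx": 0,"ry": 0,"rz": -7},
    {"tx": 0,"ty": 0,"tz": 0,"rx": 0,"ry": 0,"rz": -7},
    {"tx": 0,"ty": 0,"tz": 0,"rx": 0,"ry": 0,"rz": -7},
    {"tx": 0,"ty": 0,"tz": 0,"rx": 0,"ry": 0,"rz": -7},
    {"tx": 0,"ty": 0,"tz": 0,"rx": 0,"ry": 0,"rz": -7},
  ],
)

```text
clock: 2.25
tcp_pos: [0.174, -0.4953, 0.1989]
tool_rot: [1.458, 2.783, 0.0]
force: [-0.1, 0.8, -0.1]
width: 0.587
grip_force: 0.0
```

Request:
arm_command(
  targets=[
    {"tx": 0,"ty": 0,"tz": 0,"rx": 0,"ry": 0,"rz": -7},
    {"tx": 0,"ty": 0,"tz": 0,"rx": 0,"ry": 0,"rz": -7},
    {"tx": 0,"ty": 0,"tz": 0,"rx": 0,"ry": 0,"rz": -7},
    {"tx": 0,"ty": 0,"tz": 0,"rx": 0,"ry": 0,"rz": -7},
    {"tx": 0,"ty": 0,"tz": 0,"rx": 0,"ry": 0,"rz": 0},
  ],
)

```text
clock: 2.67
tcp_pos: [0.174, -0.4953, 0.1989]
tool_rot: [0.742, 3.053, 0.0]
force: [0.2, -0.1, -0.7]
width: 0.585
grip_force: 0.0
```

```bash
python3 -c "
from h import *
goto([.5525,-.246,.15],152.5)"
```

```text
t 2.67 pos [ 0.174  -0.4953  0.1989] shift [-22.2   39.52   4.89] turn [0.  0.  0.2] w 0.585 gf 0.0 F [ 0.2 -0.1 -0.7] T [-0.01 -0.05  0.02] j [-1.39  0.26 -0.05  1.26  0.   -0.91]
```

Request:
arm_command(
  targets=[
    {"tx": -1.48,"ty": 2.635,"tz": 0,"rx": 0,"ry": 0,"rz": 0},
    {"tx": -1.48,"ty": 2.635,"tz": 0,"rx": 0,"ry": 0,"rz": 0},
    {"tx": -1.48,"ty": 2.635,"tz": 0,"rx": 0,"ry": 0,"rz": 0},
    {"tx": -1.48,"ty": 2.635,"tz": 0,"rx": 0,"ry": 0,"rz": 0},
    {"tx": -1.48,"ty": 2.635,"tz": 0,"rx": 0,"ry": 0,"rz": 0},
  ],
)

```text
clock: 3.08
tcp_pos: [0.3017, -0.4121, 0.199]
tool_rot: [0.758, 3.049, -0.0]
force: [-0.3, -0.4, -0.2]
width: 0.587
grip_force: 0.0
```

Request:
arm_command(
  targets=[
    {"tx": -1.48,"ty": 2.635,"tz": 0,"rx": 0,"ry": 0,"rz": 0},
    {"tx": -1.48,"ty": 2.635,"tz": 0,"rx": 0,"ry": 0,"rz": 0},
    {"tx": -1.48,"ty": 2.635,"tz": 0,"rx": 0,"ry": 0,"rz": 0},
    {"tx": -1.48,"ty": 2.635,"tz": 0,"rx": 0,"ry": 0,"rz": 0},
    {"tx": -1.48,"ty": 2.635,"tz": 0,"rx": 0,"ry": 0,"rz": 0},
  ],
)

```text
clock: 3.5
tcp_pos: [0.4285, -0.3295, 0.199]
tool_rot: [0.758, 3.049, -0.0]
force: [-0.0, 0.1, 0.6]
width: 0.582
grip_force: 0.0
```

Request:
arm_command(
  targets=[
    {"tx": -1.48,"ty": 2.635,"tz": 0,"rx": 0,"ry": 0,"rz": 0},
    {"tx": -1.48,"ty": 2.635,"tz": 0,"rx": 0,"ry": 0,"rz": 0},
    {"tx": -1.48,"ty": 2.635,"tz": 0,"rx": 0,"ry": 0,"rz": 0},
    {"tx": -1.48,"ty": 2.635,"tz": 0,"rx": 0,"ry": 0,"rz": 0},
    {"tx": -1.48,"ty": 2.635,"tz": 0,"rx": 0,"ry": 0,"rz": 0},
  ],
)

```text
clock: 3.92
tcp_pos: [0.5552, -0.2471, 0.1989]
tool_rot: [0.758, 3.049, -0.0]
force: [-0.2, -1.0, 0.9]
width: 0.587
grip_force: 0.0
```

```bash
python3 -c "
from h import *
goto([.5525,-.246,.15],152.5)
f=robot.grab_frame('wrist'); save(f,'w1.png'); print(f['vertical_fov'],f['cx'],f['cy'],np.round(f['pose'],3).tolist())
print([(d['p'],d['position'].round(4) if hasattr(d['position'],'round') else d['position']) for d in robot.tip_of('wrist','knob_grip')])"
```

```text
t 3.92 pos [ 0.5552 -0.2471  0.1989] shift [ 0.29 -0.03  4.89] turn [-0.    0.01 -0.42] w 0.587 gf 0.0 F [-0.2 -1.   0.9] T [-0.   -0.03 -0.01] j [-0.55  0.41  0.17  1.33 -0.   -0.07]
65.70646984690485 321.23195210123754 241.72003210557602 [[0.469, -0.837, -0.283, 0.481], [0.883, 0.444, 0.15, -0.209], [0.0, -0.32, 0.947, 0.371], [0.0, 0.0, 0.0, 1.0]]
[(0.76, [0.5515, -0.2462, 0.0764]), (0.44, [0.5648, -0.2561, -0.0016]), (0.21, [0.7141, -0.3417, -0.0028])]
```

Request:
arm_command(
  targets=[
    {"tx": 0.29,"ty": 0,"tz": 3,"rx": 0,"ry": 0,"rz": 0},
    {"tx": 0,"ty": 0,"tz": 3,"rx": 0,"ry": 0,"rz": 0},
    {"tx": 0,"ty": 0,"tz": 3,"rx": 0,"ry": 0,"rz": 0},
    {"tx": 0,"ty": 0,"tz": 2.5,"rx": 0,"ry": 0,"rz": 0},
    {"tx": 0,"ty": 0,"tz": 2.4,"rx": 0,"ry": 0,"rz": 0},
  ],
)

```text
clock: 4.43
tcp_pos: [0.5507, -0.2469, 0.0585]
tool_rot: [-0.757, -3.048, -0.0]
force: [-0.4, -0.8, 0.4]
width: 0.582
grip_force: 0.0
```

Request:
arm_command(
  targets=[
    {"tx": 0,"ty": 0,"tz": 0,"rx": 0,"ry": 0,"rz": 0},
    {"tx": 0,"ty": 0,"tz": 0,"rx": 0,"ry": 0,"rz": 0},
    {"tx": 0,"ty": 0,"tz": 0,"rx": 0,"ry": 0,"rz": 0},
    {"tx": 0,"ty": 0,"tz": 0,"rx": 0,"ry": 0,"rz": 0},
    {"tx": 0,"ty": 0,"tz": 0,"rx": 0,"ry": 0,"rz": 0},
  ],
  grip=0,
  force=50,
)

```text
clock: 4.85
tcp_pos: [0.5522, -0.2474, 0.0614]
tool_rot: [0.751, 3.048, -0.001]
force: [-1.0, 1.0, 0.2]
width: 0.003
grip_force: 0.0
```

```bash
python3 -c "
from h import *
goto([.5525,-.246,.059],152.5)"
```

```text
t 4.85 pos [ 0.5522 -0.2474  0.0614] shift [0.04 0.14 0.24] turn [-0.01  0.13 -0.18] w 0.003 gf 0.0 F [-1.   1.   0.2] T [-0.03 -0.04  0.04] j [-0.56  0.47 -0.11  0.99 -0.   -0.07]
```

```bash
python3 -c "
from h import *
f=robot.grab_frame('wrist'); save(f,'w2.png'); g=robot.grab_frame('side')
a=g['pixels'][120:260,330:480]; b=cv2.resize(a,None,fx=2.8,fy=2.8,interpolation=2)
w=cv2.resize(f['pixels'],(500,375)); c=np.zeros((400,925,3),np.uint8); c[:b.shape[0],:b.shape[1]]=b[:400]; c[:375,425:925]=w
cv2.imwrite('pics/c2.png',cv2.resize(c,(800,346))[:,:,::-1])"
```

```text
(no output)
```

View pics/c2.png

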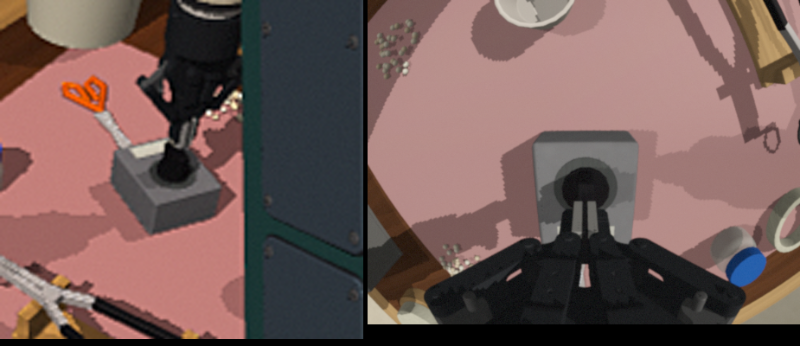

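The wrist half shows the fingers shut at (585,215) with the knob at (585,188) just beyond them, so nothing is between the pads. I'll measure where the knob and fingertips really are.

```bash
python3 - <<'E'
from h import *
def fish(f):
    z=f['z_map']; F=240/np.tan(np.radians(f['vertical_fov'])/2)
    v,u=np.nonzero(z>0); d=z[v,u]; a=u-f['cx']; b=v-f['cy']; r=np.hypot(a,b)+1e-9; t=np.tan(r/F)
    ok=r/F<1.3; p=np.c_[a/r*t*d,-b/r*t*d,-d,np.ones(len(d))][ok]
    return (p@np.array(f['pose']).T)[:,:3]
def hist(P,n):
    m=(abs(P[:,0]-.5525)<.08)&(abs(P[:,1]+.246)<.08)
    P=P[m]
    for z0 in np.arange(.045,.13,.006):
        Q=P[(P[:,2]>=z0)&(P[:,2]<z0+.006)]
        if len(Q)>3:
            r=cv2.minAreaRect((Q[:,:2]*1000).astype(np.float32)); print(n,round(z0,3),len(Q),np.round(r[0],1),np.round(r[1],1),round(r[2]))
goto([.5525,-.246,.059],152.5)
hist(cloud(robot.grab_frame('side')),'s'); hist(fish(robot.grab_frame('wrist')),'w')
print([(d['p'],np.round(d['position'],4)) for c in('wrist','side') for d in robot.tip_of(c,'knob_grip')])
E
```

```text
t 4.95 pos [ 0.5519 -0.2472  0.0608] shift [0.   0.13 0.18] turn [-0.01  0.08 -0.16] w 0.003 gf 0.0 F [ 1.1 -0.9 -0.2] T [ 0.05 -0.01 -0.06] j [-0.56  0.47 -0.11  0.99 -0.   -0.07]
s 0.045 491 [ 562.5 -252. ] [ 86.  102.5] 63
s 0.051 105 [ 563.5 -249.9] [75.7 93. ] 67
s 0.057 34 [ 551.5 -242.6] [34.5 22.7] 8
s 0.063 19 [ 550.7 -240.7] [12.3 31.7] 87
s 0.069 20 [ 552.4 -242.4] [ 9.2 35.8] 75
s 0.075 24 [ 552.8 -244.1] [13.6 34.8] 75
s 0.081 32 [ 551.7 -245.6] [11.8 34.6] 64
s 0.093 9 [ 543.8 -241.9] [13.8  8.1] 45
s 0.099 18 [ 546.7 -243.3] [26.4 13.1] 43
s 0.105 23 [ 545.3 -241.5] [28.3 14.8] 39
s 0.111 23 [ 547.9 -241.8] [28.8 15.9] 34
s 0.117 22 [ 545.8 -242. ] [27.5 12.1] 39
s 0.123 18 [ 543.9 -243.1] [25.8  8. ] 60
s 0.129 15 [ 541.4 -245.3] [34.6  8.1] 61
w 0.045 14378 [ 560.8 -252.1] [84.4 95.2] 63
w 0.051 2027 [ 550.5 -247.6] [39.  33.9] 62
w 0.057 115 [ 537.3 -239.5] [11.6  2.5] 57
w 0.063 97 [ 537.2 -239.8] [11.7  2.2] 64
w 0.069 137 [ 537.  -239.8] [11.4  2.7] 65
w 0.075 201 [ 542.  -242.1] [11.5 12.6] 63
w 0.081 539 [ 541.9 -242. ] [11.4 12. ] 62
w 0.093 197 [ 542.8 -243.3] [24.   5.5] 62
w 0.099 462 [ 542.8 -243.3] [26.8  6.1] 64
w 0.105 534 [ 542.9 -243.4] [27.2  5.9] 62
w 0.111 602 [ 542.8 -243.3] [27.1  5.9] 62
w 0.117 613 [ 543.  -243.5] [27.4  6. ] 64
w 0.123 809 [ 546.7 -247.8] [22.3 23.3] 29
w 0.129 713 [ 548.4 -247.9] [52.3 24.5] 61
[(0.7, array([ 0.5526, -0.248 ,  0.0785])), (0.87, array([ 0.5517, -0.2434,  0.0748])), (0.73, array([ 7.129e-01, -3.395e-01,  4.000e-04]))]
```

View pics/w2.png

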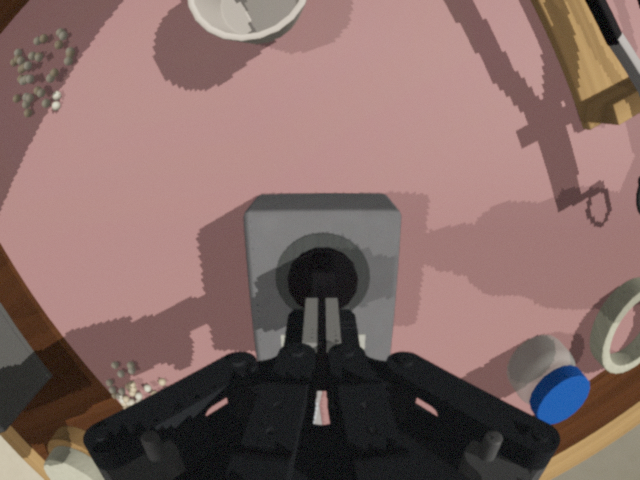

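```bash
python3 - <<'E'
from h import *
f=robot.grab_frame('wrist'); s=robot.observe(); M=np.array(f['pose']); F=240/np.tan(np.radians(f['vertical_fov'])/2)
def proj(p):
    q=np.linalg.inv(M)@np.r_[p,1]; a=np.array([q[0],-q[1],-q[2]]); t=np.arctan2(np.hypot(a[0],a[1]),a[2]); r=np.hypot(a[0],a[1])
    return np.round([f['cx']+F*t*a[0]/r,f['cy']+F*t*a[1]/r])
print(proj(s['tcp_pos']),proj(s['tcp_pos']+[0,0,.019]),proj(s['tcp_pos']+[0,0,.073]),proj([.5525,-.246,.084]))
for v in range(240,420,8):
    o=[]
    for u in (296,306,316,322,328,340,350):
        d=f['z_map'][v,u]; a,b=u-f['cx'],v-f['cy']; r=np.hypot(a,b); t=np.tan(r/F)
        w=(M@[a/r*t*d,-b/r*t*d,-d,1])[:3]; o.append(str((w*1000).round().astype(int)) if d>0 else '-')
    print(v,*o)
E
```

```text
[323. 287.] [323. 305.] [323. 379.] [326. 311.]
240 [ 526 -249   48] [ 528 -245   48] [ 531 -240   48] [ 532 -237   50] [ 534 -234   48] [ 536 -229   50] [ 539 -224   47]
248 [ 530 -251   49] [ 532 -247   49] [ 534 -242   49] [ 536 -239   49] [ 537 -236   49] [ 540 -231   50] [ 543 -226   49]
256 [ 534 -253   48] [ 534 -247   54] [ 536 -242   58] [ 537 -240   56] [ 538 -237   58] [ 543 -232   52] [ 547 -228   49]
264 [ 536 -254   55] [ 538 -250   54] [ 535 -242   70] [ 537 -240   68] [ 538 -237   70] [ 546 -234   56] [ 549 -230   53]
272 [ 540 -257   54] [ 541 -251   56] [ 536 -242   78] [ 537 -239   79] [ 538 -237   78] [ 550 -236   55] [ 552 -231   56]
280 [ 544 -259   55] [ 546 -254   54] [ 537 -243   82] [ 539 -241   82] [ 540 -238   82] [ 554 -238   55] [ 556 -233   56]
288 [ 547 -261   55] [ 550 -256   56] [ 541 -245   82] [ 542 -243   82] [ 543 -240   83] [ 559 -240   55] [ 561 -235   55]
296 [ 552 -263   54] [ 554 -258   55] [ 545 -247   82] [ 545 -244   83] [ 547 -242   82] [ 563 -242   55] [ 565 -237   55]
304 [ 556 -265   55] [ 538 -248  100] [ 540 -244  101] [ 541 -242  1
[... 1076 characters left out ...]
 [ 549 -249  133] [ 554 -249  128] [ 548 -243  137] [ 543 -237  146] [ 544 -234  146]
384 [ 532 -245  157] [ 534 -243  156] [ 551 -250  135] [ 557 -250  128] [ 551 -245  138] [ 538 -235  156] [ 539 -233  156]
392 [ 532 -245  160] [ 535 -244  157] [ 553 -250  137] [ 664 -306   -2] [ 555 -247  137] [ 538 -235  159] [ 539 -233  160]
400 [ 532 -245  163] [ 538 -245  157] [ 558 -253  135] [ 672 -310   -2] [ 558 -248  137] [ 537 -235  163] [ 539 -233  162]
408 [ 532 -244  166] [ 541 -247  157] [ 674 -317    3] [ 681 -315   -2] [ 560 -250  138] [ 539 -236  164] [ 539 -233  165]
416 [ 533 -245  169] [ 542 -248  159] [ 684 -322    2] [ 691 -320   -3] [ 692 -315   -1] [ 540 -236  166] [ 539 -233  168]
```

The depth from both cameras puts the shut fingertips at z ≈ 0.095, above the knob top, although the reported TCP is 0.061. I'll open the fingers and measure the real tip height against the reported TCP.

Request:
arm_command(
  targets=[
    {"tx": 0,"ty": 0,"tz": 0,"rx": 0,"ry": 0,"rz": 0},
    {"tx": 0,"ty": 0,"tz": 0,"rx": 0,"ry": 0,"rz": 0},
    {"tx": 0,"ty": 0,"tz": 0,"rx": 0,"ry": 0,"rz": 0},
    {"tx": 0,"ty": 0,"tz": 0,"rx": 0,"ry": 0,"rz": 0},
  ],
  grip=5,
)

```text
clock: 5.53
tcp_pos: [0.5515, -0.2469, 0.0599]
tool_rot: [-0.751, -3.051, -0.0]
force: [0.2, 0.1, -0.3]
width: 0.569
grip_force: 0.0
```

```bash
cat >> h.py <<'E'
def fish(f):
    z=f['z_map']; F=240/np.tan(np.radians(f['vertical_fov'])/2)
    v,u=np.mgrid[:480,:640]; a=u-f['cx']; b=v-f['cy']; r=np.hypot(a,b)+1e-9; t=np.tan(np.minimum(r/F,1.4))
    return np.stack([a/r*t*z,-b/r*t*z,-z,np.ones_like(z)],-1)@np.array(f['pose']).T
def tool_view(f):
    "wrist points in tool frame (mm)"
    s=robot.observe(); W=fish(f)[...,:3]; T=R.from_rotvec(s['tool_rot']).inv().apply((W-s['tcp_pos']).reshape(-1,3)).reshape(W.shape)*1000
    T[f['z_map']<=0]=np.nan; return W,T
def tips(f):
    W,T=tool_view(f)
    for lo,hi in((-60,-1),(1,60)):
        m=(T[...,1]>lo)&(T[...,1]<hi)&(abs(T[...,0])<16)&(T[...,2]>-70)&(T[...,2]<5)&(W[...,2]>.088)
        q=T[m]; k=q[:,2]>np.percentile(q[:,2],97)-1
        print('finger',len(q),'max z',np.percentile(q[:,2],99).round(1),'x',np.percentile(q[k,0],[5,95]).round(1),'y',np.percentile(q[k,1],[5,95]).round(1))
E
python3 - <<'E'
from h import *
goto([.5525,-.246,.059],152.5)
f=robot.grab_frame('wrist'); save(f,'w3.png'); tips(f)
E
```

```text
t 5.53 pos [ 0.5515 -0.2469  0.0599] shift [-0.05  0.12  0.09] turn [ 0.   -0.   -0.15] w 0.569 gf 0.0 F [ 0.2  0.1 -0.3] T [-0.03 -0.    0.02] j [-0.56  0.47 -0.12  0.99  0.   -0.07]
finger 2199 max z -34.2 x [-7.9 11.6] y [-30.6 -24.6]
finger 2172 max z -34.6 x [-8.2 11.5] y [23.1 28.9]
```

View pics/w3.png

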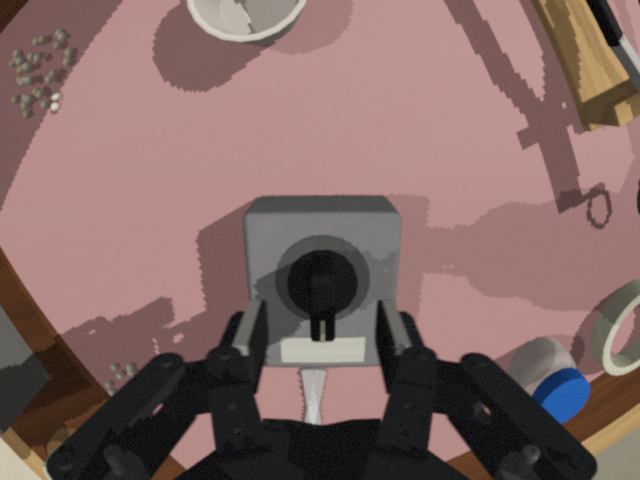

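The picture shows the open fingers at (240,330) and (398,330), with the knob bar between them and clearly below, at (322,290). The real tips are about 30 mm higher than the reported TCP, so I descend 2.9 cm slowly.

Request:
arm_command(
  targets=[
    {"tx": 0,"ty": 0.1,"tz": 0.5,"rx": 0,"ry": 0,"rz": 0},
    {"tx": 0,"ty": 0,"tz": 0.6,"rx": 0,"ry": 0,"rz": 0},
    {"tx": 0,"ty": 0,"tz": 0.6,"rx": 0,"ry": 0,"rz": 0},
    {"tx": 0,"ty": 0,"tz": 0,"rx": 0,"ry": 0,"rz": 0},
    {"tx": 0,"ty": 0,"tz": 0,"rx": 0,"ry": 0,"rz": 0},
  ],
)

```text
clock: 6.0
tcp_pos: [0.5516, -0.2458, 0.0423]
tool_rot: [-0.75, -3.05, -0.0]
force: [0.4, -1.2, 0.9]
width: 0.584
grip_force: 0.0
```

```bash
python3 - <<'E'
from h import *
goto([.5525,-.246,.059],152.5)
f=robot.grab_frame('wrist'); W,T=tool_view(f)
for s in (-1,1):
    m=(s*T[...,1]>16)&(s*T[...,1]<40)&(abs(T[...,0])<16)&(W[...,2]>.06)&(T[...,2]>-60)
    print(s,m.sum(),'tip world z',np.percentile(W[m][:,2],[.5,2,10]).round(4),'tool z',np.percentile(T[m][:,2],99).round(1))
E
```

```text
t 6.0 pos [ 0.5516 -0.2458  0.0423] shift [-0.09  0.02 -1.67] turn [ 0.   -0.06 -0.15] w 0.584 gf 0.0 F [ 0.4 -1.2  0.9] T [ 0.03 -0.01 -0.02] j [-0.55  0.48 -0.14  0.95 -0.   -0.07]
-1 1424 tip world z [0.0756 0.0772 0.0813] tool z -33.5
1 1416 tip world z [0.0754 0.0771 0.0813] tool z -33.3
```

Request:
arm_command(
  targets=[
    {"tx": 0,"ty": 0,"tz": 0.6,"rx": 0,"ry": 0,"rz": 0},
    {"tx": 0,"ty": 0,"tz": 0.6,"rx": 0,"ry": 0,"rz": 0},
    {"tx": 0,"ty": 0,"tz": 0,"rx": 0,"ry": 0,"rz": 0},
  ],
)

```text
clock: 6.3
tcp_pos: [0.5514, -0.2457, 0.0296]
tool_rot: [-0.75, -3.049, -0.001]
force: [0.2, -0.3, 0.2]
width: 0.588
grip_force: 0.0
```

Request:
arm_command(
  targets=[
    {"tx": 0,"ty": 0,"tz": 0,"rx": 0,"ry": 0,"rz": 0},
    {"tx": 0,"ty": 0,"tz": 0,"rx": 0,"ry": 0,"rz": 0},
    {"tx": 0,"ty": 0,"tz": 0,"rx": 0,"ry": 0,"rz": 0},
    {"tx": 0,"ty": 0,"tz": 0,"rx": 0,"ry": 0,"rz": 0},
    {"tx": 0,"ty": 0,"tz": 0,"rx": 0,"ry": 0,"rz": 0},
  ],
  grip=0,
  force=50,
)

```text
clock: 6.72
tcp_pos: [0.5519, -0.2464, 0.0312]
tool_rot: [0.751, 3.05, -0.001]
force: [-3.4, -3.2, 4.3]
width: 0.13
grip_force: 49.8
```

```bash
python3 -c "
from h import *
goto([.5525,-.246,.03],152.5)"
```

```text
t 6.72 pos [ 0.5519 -0.2464  0.0312] shift [-0.04  0.07  0.12] turn [-0.05  0.02 -0.16] w 0.13 gf 49.8 F [-3.4 -3.2  4.3] T [-0.63  0.68  0.11] j [-0.55  0.49 -0.16  0.92 -0.   -0.07]
```

Request:
arm_command(
  targets=[
    {"tx": 0,"ty": 0,"tz": 0,"rx": 0,"ry": 0,"rz": 5},
    {"tx": 0,"ty": 0,"tz": 0,"rx": 0,"ry": 0,"rz": 5},
    {"tx": 0,"ty": 0,"tz": 0,"rx": 0,"ry": 0,"rz": 5},
    {"tx": 0,"ty": 0,"tz": 0,"rx": 0,"ry": 0,"rz": 5},
    {"tx": 0,"ty": 0,"tz": 0,"rx": 0,"ry": 0,"rz": 5},
  ],
)

```text
clock: 7.13
tcp_pos: [0.5524, -0.2458, 0.0312]
tool_rot: [1.398, 2.812, 0.001]
force: [1.6, 1.1, 3.2]
width: 0.127
grip_force: 49.7
```

Request:
arm_command(
  targets=[
    {"tx": 0,"ty": 0,"tz": 0,"rx": 0,"ry": 0,"rz": 5},
    {"tx": 0,"ty": 0,"tz": 0,"rx": 0,"ry": 0,"rz": 5},
    {"tx": 0,"ty": 0,"tz": 0,"rx": 0,"ry": 0,"rz": 5},
    {"tx": 0,"ty": 0,"tz": 0,"rx": 0,"ry": 0,"rz": 5},
    {"tx": 0,"ty": 0,"tz": 0,"rx": 0,"ry": 0,"rz": 5},
  ],
)

```text
clock: 7.55
tcp_pos: [0.5531, -0.2456, 0.0313]
tool_rot: [1.973, 2.443, 0.004]
force: [6.5, 3.0, 1.2]
width: 0.129
grip_force: 49.4
```

```bash
python3 -c "
from h import *
goto([.5525,-.246,.03],95.2)"
```

```text
t 7.55 pos [ 0.5531 -0.2456  0.0313] shift [-0.03 -0.07  0.13] turn [ 0.15 -0.03  6.95] w 0.129 gf 49.4 F [6.5 3.  1.2] T [ 0.7  -1.19  0.13] j [-0.55  0.49 -0.16  0.92  0.    0.81]
```

Grip is holding and torque is 0.13 N m. I go on to the stop in small turns.

Request:
arm_command(
  targets=[
    {"tx": 0,"ty": 0,"tz": 0,"rx": 0,"ry": 0,"rz": 3},
    {"tx": 0,"ty": 0,"tz": 0,"rx": 0,"ry": 0,"rz": 3},
    {"tx": 0,"ty": 0,"tz": 0,"rx": 0,"ry": 0,"rz": 2},
    {"tx": 0,"ty": 0,"tz": 0,"rx": 0,"ry": 0,"rz": 0},
  ],
)

```text
clock: 7.88
tcp_pos: [0.5534, -0.2456, 0.0313]
tool_rot: [2.136, 2.302, 0.004]
force: [5.1, 3.5, 0.4]
width: 0.13
grip_force: 50.5
```

```bash
python3 -c "
from h import *
goto([.5525,-.246,.03],95.2)"
```

```text
t 7.88 pos [ 0.5534 -0.2456  0.0313] shift [-0.04 -0.09  0.13] turn [ 0.17 -0.03 -0.9 ] w 0.13 gf 50.5 F [5.1 3.5 0.4] T [ 0.63 -1.38  0.63] j [-0.55  0.49 -0.16  0.92  0.    0.94]
```

Request:
arm_command(
  targets=[
    {"tx": 0,"ty": 0,"tz": 0,"rx": 0,"ry": 0,"rz": 1},
    {"tx": 0,"ty": 0,"tz": 0,"rx": 0,"ry": 0,"rz": 1},
    {"tx": 0,"ty": 0,"tz": 0,"rx": 0,"ry": 0,"rz": 1},
    {"tx": 0,"ty": 0,"tz": 0,"rx": 0,"ry": 0,"rz": 0},
  ],
)

```text
clock: 8.22
tcp_pos: [0.5534, -0.2456, 0.0314]
tool_rot: [2.192, 2.248, 0.004]
force: [5.5, 2.4, 1.1]
width: 0.128
grip_force: 69.3
```

```bash
python3 -c "
from h import *
goto([.5525,-.246,.03],95.2)"
```

```text
t 8.22 pos [ 0.5534 -0.2456  0.0314] shift [-0.04 -0.09  0.14] turn [ 0.16 -0.02 -3.77] w 0.128 gf 69.3 F [5.5 2.4 1.1] T [ 0.48 -1.09  1.59] j [-0.55  0.49 -0.16  0.92  0.    0.99]
```

Torque is 1.6 N m, so the knob is hard on its stop. Now I let go and rise.

Request:
arm_command(
  targets=[
    {"tx": 0,"ty": 0,"tz": 0,"rx": 0,"ry": 0,"rz": -3},
    {"tx": 0,"ty": 0,"tz": 0,"rx": 0,"ry": 0,"rz": 0},
    {"tx": 0,"ty": 0,"tz": 0,"rx": 0,"ry": 0,"rz": 0},
    {"tx": 0,"ty": 0,"tz": 0,"rx": 0,"ry": 0,"rz": 0},
    {"tx": 0,"ty": 0,"tz": 0,"rx": 0,"ry": 0,"rz": 0},
  ],
  grip=8.5,
)

```text
clock: 8.63
tcp_pos: [0.5519, -0.2461, 0.0309]
tool_rot: [2.137, 2.303, -0.0]
force: [0.0, -0.0, 0.3]
width: 0.828
grip_force: 0.0
```

Request:
arm_command(
  targets=[
    {"tx": 0,"ty": 0,"tz": -1,"rx": 0,"ry": 0,"rz": 0},
    {"tx": 0,"ty": 0,"tz": -3,"rx": 0,"ry": 0,"rz": 0},
    {"tx": 0,"ty": 0,"tz": -3,"rx": 0,"ry": 0,"rz": 0},
    {"tx": 0,"ty": 0,"tz": -2,"rx": 0,"ry": 0,"rz": -5},
    {"tx": 0,"ty": 0,"tz": -1,"rx": 0,"ry": 0,"rz": -7},
  ],
)

```text
clock: 9.05
tcp_pos: [0.5529, -0.2466, 0.1347]
tool_rot: [1.877, 2.514, 0.001]
force: [-0.2, 0.7, -0.1]
width: 0.998
grip_force: 0.0
```

Request:
arm_command(
  targets=[
    {"tx": 0,"ty": 0,"tz": 0,"rx": 0,"ry": 0,"rz": -7},
    {"tx": 0,"ty": 0,"tz": 0,"rx": 0,"ry": 0,"rz": -7},
    {"tx": 0,"ty": 0,"tz": 0,"rx": 0,"ry": 0,"rz": -7},
    {"tx": 0,"ty": 0,"tz": 0,"rx": 0,"ry": 0,"rz": -7},
    {"tx": 0,"ty": 0,"tz": 0,"rx": 0,"ry": 0,"rz": -7},
  ],
)

```text
clock: 9.47
tcp_pos: [0.5519, -0.2461, 0.1317]
tool_rot: [1.031, 2.967, -0.0]
force: [-0.2, -0.3, -0.4]
width: 0.999
grip_force: 0.0
```

Request:
arm_command(
  targets=[
    {"tx": 0,"ty": 0,"tz": 0,"rx": 0,"ry": 0,"rz": -7},
    {"tx": 0,"ty": 0,"tz": 0,"rx": 0,"ry": 0,"rz": -7},
    {"tx": 0,"ty": 0,"tz": 0,"rx": 0,"ry": 0,"rz": -7},
    {"tx": 0,"ty": 0,"tz": 0,"rx": 0,"ry": 0,"rz": -7},
    {"tx": 0,"ty": 0,"tz": 0,"rx": 0,"ry": 0,"rz": -7},
  ],
)

```text
clock: 9.88
tcp_pos: [0.5519, -0.246, 0.1317]
tool_rot: [0.091, 3.14, -0.0]
force: [0.8, 0.7, 1.0]
width: 0.998
grip_force: 0.0
```

```bash
python3 - <<'E'
from h import *
goto([.474,.0012,.131],178.3)
f=robot.grab_frame('wrist'); W=fish(f)[...,:3].reshape(-1,3)
Q=W[(abs(W[:,0]-.5525)<.03)&(abs(W[:,1]+.246)<.03)&(W[:,2]>.076)&(W[:,2]<.09)]
print(len(Q),cv2.minAreaRect((Q[:,:2]*1000).astype(np.float32)))
# other things near: handles seen from wrist/top
P=cloud(robot.grab_frame('top'))
Q=P[(abs(P[:,0]-.5525)<.03)&(abs(P[:,1]+.246)<.03)&(P[:,2]>.076)&(P[:,2]<.09)]
if len(Q)>4: print('top',cv2.minAreaRect((Q[:,:2]*1000).astype(np.float32)))
E
```

```text
t 9.88 pos [ 0.5519 -0.246   0.1317] shift [ 9.22 24.23  0.06] turn [-0.02  0.02 -1.63] w 0.998 gf 0.0 F [0.8 0.7 1. ] T [-0.06  0.03 -0.  ] j [-0.55  0.42  0.01  1.16 -0.   -0.5 ]
1020 ((552.4010620117188, -247.75747680664062), (12.581610679626465, 36.02812576293945), 63.34402847290039)
top ((545.9464721679688, -241.9133758544922), (11.68108081817627, 21.048845291137695), 62.76340866088867)
```

Knob sprung back. Moving over the pliers.

Request:
arm_command(
  targets=[
    {"tx": 0,"ty": 0,"tz": 0,"rx": 0,"ry": 0,"rz": -1.6},
    {"tx": 1,"ty": 2.7,"tz": 0,"rx": 0,"ry": 0,"rz": 0},
    {"tx": 1,"ty": 2.7,"tz": 0,"rx": 0,"ry": 0,"rz": 0},
    {"tx": 1,"ty": 2.7,"tz": 0,"rx": 0,"ry": 0,"rz": 0},
    {"tx": 1,"ty": 2.7,"tz": 0,"rx": 0,"ry": 0,"rz": 0},
  ],
)

```text
clock: 10.4
tcp_pos: [0.5152, -0.1357, 0.1313]
tool_rot: [0.066, 3.141, -0.0]
force: [0.3, 0.4, 0.4]
width: 0.996
grip_force: 0.0
```

Request:
arm_command(
  targets=[
    {"tx": 1,"ty": 2.7,"tz": 0,"rx": 0,"ry": 0,"rz": 0},
    {"tx": 1,"ty": 2.7,"tz": 0,"rx": 0,"ry": 0,"rz": 0},
    {"tx": 1,"ty": 2.7,"tz": 0,"rx": 0,"ry": 0,"rz": 0},
    {"tx": 1,"ty": 2.7,"tz": 0,"rx": 0,"ry": 0,"rz": 0},
    {"tx": 1,"ty": 2.6,"tz": 0,"rx": 0,"ry": 0,"rz": 0},
  ],
)

```text
clock: 10.82
tcp_pos: [0.4701, 0.0003, 0.1315]
tool_rot: [0.065, 3.14, -0.0]
force: [-0.3, 0.3, 0.5]
width: 0.997
grip_force: 0.0
```

```bash
python3 - <<'E'
from h import *
goto([.474,.0012,.1],178.3)
f=robot.grab_frame('wrist'); save(f,'w4.png'); W,T=tool_view(f); w=W.reshape(-1,3)
tips(f)
m=(w[:,2]>.058)&(w[:,2]<.07)&(abs(w[:,1])<.055)&(w[:,0]>.38)&(w[:,0]<.65)
for x in np.arange(.39,.63,.015):
    q=w[m&(abs(w[:,0]-x)<.003)]
    if len(q)>3: print(round(x,3),len(q),'y',np.percentile(q[:,1],[1,99]).round(4),'mid',np.percentile(q[:,1],[1,99]).mean().round(4),'z',np.median(q[:,2]).round(4))
for n in ['grip_mid','clip_center','pliers']: print(n,[(round(d['p'],2),np.round(d['position'],4)) for d in robot.tip_of('wrist',n)[:2]])
E
```

```text
t 10.82 pos [4.701e-01 3.000e-04 1.315e-01] shift [-0.38  0.11  3.15] turn [-0.    0.04 -0.67] w 0.997 gf 0.0 F [-0.3  0.3  0.5] T [ 0.   -0.07 -0.03] j [-0.17  0.2  -0.32  1.05  0.   -0.13]
finger 1915 max z -43.9 x [-9.1  8.2] y [-46.6 -45.9]
finger 1905 max z -43.6 x [-9.9  8. ] y [38.5 39.3]
0.405 222 y [-0.0389  0.0428] mid 0.0019 z 0.0594
0.42 231 y [-0.0374  0.0399] mid 0.0012 z 0.0595
0.435 223 y [-0.036   0.0376] mid 0.0008 z 0.0593
0.45 204 y [-0.034   0.0348] mid 0.0004 z 0.0595
0.465 195 y [-0.0318  0.032 ] mid 0.0001 z 0.0595
0.48 185 y [-0.0304  0.0298] mid -0.0003 z 0.0595
0.495 178 y [-0.0287  0.0269] mid -0.0009 z 0.0594
0.51 169 y [-0.0235  0.0219] mid -0.0008 z 0.0594
0.525 218 y [-0.0174  0.0148] mid -0.0013 z 0.0596
0.54 149 y [-0.0109  0.0072] mid -0.0019 z 0.0616
0.555 111 y [-0.0111  0.0064] mid -0.0023 z 0.0592
0.57 94 y [-0.0111  0.0045] mid -0.0033 z 0.0594
0.585 93 y [-0.011  0.004] mid -0.0035 z 0.0595
0.6 85 y [-0.011   0.0028] mid -0.0041 z 0.0594
grip_mid [(0.29, array([ 0.7399, -0.1302,  0.0033]))]
clip_center [(0.74, array([ 0.6199, -0.0049,  0.0331]))]
pliers [(0.88, array([0.5382, 0.0022, 0.0561]))]
```

View pics/w4.png

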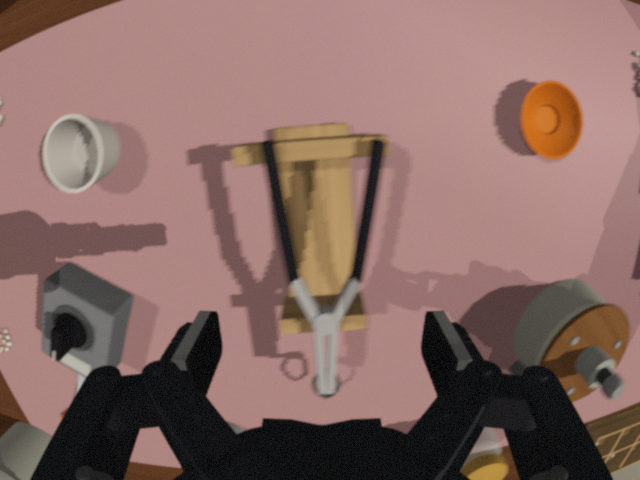

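The picture shows the pliers' handles at (280,210) and (370,210), converging on the pivot at (325,322), with the clip hanging near (325,385). The open fingers at (215,340) and (435,340) straddle the centre line. I descend partway and measure again.

Request:
arm_command(
  targets=[
    {"tx": -0.38,"ty": 0.05,"tz": 2,"rx": 0,"ry": 0,"rz": -0.5},
    {"tx": 0,"ty": 0,"tz": 2.5,"rx": 0,"ry": 0,"rz": 0},
    {"tx": 0,"ty": 0,"tz": 2.5,"rx": 0,"ry": 0,"rz": 0},
    {"tx": 0,"ty": 0,"tz": 2,"rx": 0,"ry": 0,"rz": 0},
    {"tx": 0,"ty": 0,"tz": 0,"rx": 0,"ry": 0,"rz": 0},
  ],
)

```text
clock: 11.43
tcp_pos: [0.4729, -0.0013, 0.038]
tool_rot: [-0.048, -3.137, -0.001]
force: [-1.2, 0.4, -0.9]
width: 0.997
grip_force: 0.0
```

```bash
python3 - <<'E'
from h import *
goto([.474,.0008,.005],178.2)
f=robot.grab_frame('wrist'); save(f,'w5.png'); W,T=tool_view(f)
for s in (-1,1):
    m=(s*T[...,1]>34)&(s*T[...,1]<70)&(abs(T[...,0])<14)&(W[...,2]>.055)&(T[...,2]>-62)
    q=T[m]; k=q[:,2]>np.percentile(q[:,2],99)-12
    print(s,m.sum(),'tip world z',np.percentile(W[m][:,2],[.5,2,10]).round(4),'tool z',np.percentile(q[:,2],99).round(1),'y',np.percentile(q[k,1],[2,50,98]).round(1),'x',np.percentile(q[k,0],[2,50,98]).round(1))
t=T.reshape(-1,3);w=W.reshape(-1,3)
for x in (-40,-25,-12,0,10,20,30,45,60,75):   # tool x
    q=t[(w[:,2]>.055)&(w[:,2]<.068)&(abs(t[:,0]-x)<2)&(abs(t[:,1])<46)]
    if len(q)>3: print(x,len(q),'handles tool y',np.percentile(q[:,1],[1,99]).round(1),np.percentile(q[:,1],[1,99]).mean().round(2),'z',np.median(q[:,2]).round(1))
print(np.nanmin(w[(w[:,2]>.055)&(w[:,2]<.066)&(abs(w[:,1])<.05)&(w[:,0]>.36)][:,0]))
E
```

```text
t 11.43 pos [ 0.4729 -0.0013  0.038 ] shift [-0.12  0.21  3.3 ] turn [ 0.03 -0.26  0.04] w 0.997 gf 0.0 F [-1.2  0.4 -0.9] T [ 0.02  0.01 -0.05] j [-0.18  0.29 -0.48  0.8  -0.   -0.14]
-1 1362 tip world z [0.0812 0.0823 0.0852] tool z -41.7 y [-55.1 -43.2 -42.6] x [-8.4  8.  13. ]
1 1365 tip world z [0.0811 0.0819 0.0852] tool z -41.4 y [41.6 42.2 54.1] x [-8.6  7.7 12.9]
-40 229 handles tool y [-19.1  21.4] 1.11 z -19.6
-25 261 handles tool y [-26.1  28. ] 0.93 z -19.4
-12 270 handles tool y [-27.9  29.9] 1.02 z -19.4
0 299 handles tool y [-29.6  31.8] 1.06 z -19.3
10 323 handles tool y [-31.6  33.1] 0.74 z -19.3
20 348 handles tool y [-32.9  34.6] 0.82 z -19.3
30 365 handles tool y [-34.2  35.9] 0.85 z -19.3
45 409 handles tool y [-36.8  37.9] 0.57 z -19.2
60 413 handles tool y [-38.7  40.5] 0.88 z -19.2
75 94 handles tool y [-39.4  40.3] 0.47 z -18.4
0.39883374811675043
```

Fingers and handles line up within about 1.4 mm and share the same yaw. Going down and squeezing.

Request:
arm_command(
  targets=[
    {"tx": -0.1,"ty": 0.12,"tz": 1,"rx": 0,"ry": 0,"rz": 0},
    {"tx": 0,"ty": 0,"tz": 1,"rx": 0,"ry": 0,"rz": 0},
    {"tx": 0,"ty": 0,"tz": 1,"rx": 0,"ry": 0,"rz": 0},
    {"tx": 0,"ty": 0,"tz": 0.5,"rx": 0,"ry": 0,"rz": 0},
    {"tx": 0,"ty": 0,"tz": 0,"rx": 0,"ry": 0,"rz": 0},
  ],
)

```text
clock: 11.9
tcp_pos: [0.4758, 0.0002, 0.0062]
tool_rot: [0.045, 3.141, -0.0]
force: [-0.2, -0.1, -0.4]
width: 0.993
grip_force: 0.0
```

Request:
arm_command(
  targets=[
    {"tx": 0,"ty": 0,"tz": 0,"rx": 0,"ry": 0,"rz": 0},
    {"tx": 0,"ty": 0,"tz": 0,"rx": 0,"ry": 0,"rz": 0},
    {"tx": 0,"ty": 0,"tz": 0,"rx": 0,"ry": 0,"rz": 0},
    {"tx": 0,"ty": 0,"tz": 0,"rx": 0,"ry": 0,"rz": 0},
    {"tx": 0,"ty": 0,"tz": 0,"rx": 0,"ry": 0,"rz": 0},
  ],
  grip=3,
  force=55,
)

```text
clock: 12.32
tcp_pos: [0.4768, -0.0001, 0.008]
tool_rot: [0.042, 3.138, -0.003]
force: [-6.5, -2.0, 27.1]
width: 0.489
grip_force: 52.8
```

```bash
python3 - <<'E'
from h import *
goto([.474,.0008,.005],178.2)
f=robot.grab_frame('wrist'); save(f,'w6.png'); W,T=tool_view(f)
t=T.reshape(-1,3);w=W.reshape(-1,3)
for x in (20,30,45,60,75):
    q=t[(w[:,2]>.055)&(w[:,2]<.068)&(abs(t[:,0]-x)<2)&(abs(t[:,1])<46)]
    if len(q)>3: print(x,'handles tool y',np.percentile(q[:,1],[1,99]).round(1),'z',np.median(q[:,2]).round(1))
E
```

```text
t 12.32 pos [ 4.768e-01 -1.000e-04  8.000e-03] shift [0.28 0.08 0.3 ] turn [-0.09  0.18  0.25] w 0.489 gf 52.8 F [-6.5 -2.  27.1] T [-0.65  1.05  0.39] j [-0.17  0.33 -0.53  0.71 -0.   -0.14]
20 handles tool y [-21.6  20.7] z -51.5
30 handles tool y [-21.3  20.8] z -51.4
45 handles tool y [-21.3  20.7] z -51.5
60 handles tool y [-21.2  20.5] z -51.5
75 handles tool y [-21.2  20.2] z -51.6
```

View pics/w6.png

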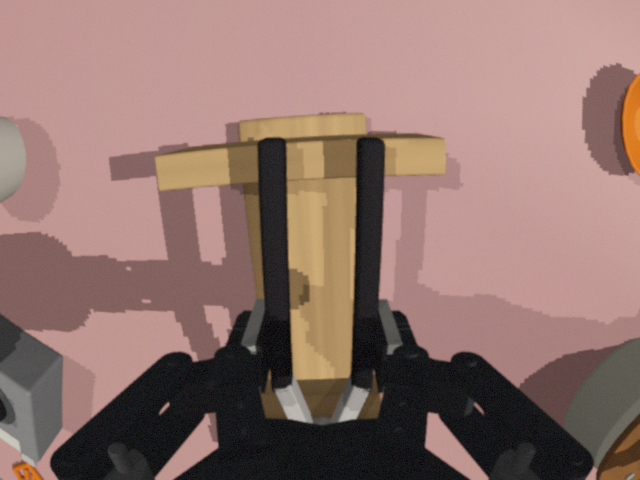

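The handles are parallel at (275,260) and (368,260), 42 mm over the outer faces, so the pliers are fully squeezed. Lifting 12 cm.

Request:
arm_command(
  targets=[
    {"tx": 0,"ty": 0,"tz": -0.3,"rx": 0,"ry": 0,"rz": 0},
    {"tx": 0,"ty": 0,"tz": -0.7,"rx": 0,"ry": 0,"rz": 0},
    {"tx": 0,"ty": 0,"tz": -1,"rx": 0,"ry": 0,"rz": 0},
    {"tx": 0,"ty": 0,"tz": -1.5,"rx": 0,"ry": 0,"rz": 0},
    {"tx": 0,"ty": 0,"tz": -1.5,"rx": 0,"ry": 0,"rz": 0},
  ],
)

```text
clock: 12.78
tcp_pos: [0.4752, 0.0007, 0.0569]
tool_rot: [-0.043, -3.141, -0.0]
force: [1.7, -0.1, -2.6]
width: 0.479
grip_force: 56.2
```

Request:
arm_command(
  targets=[
    {"tx": 0,"ty": 0,"tz": -1.5,"rx": 0,"ry": 0,"rz": 0},
    {"tx": 0,"ty": 0,"tz": -1.5,"rx": 0,"ry": 0,"rz": 0},
    {"tx": 0,"ty": 0,"tz": -1.5,"rx": 0,"ry": 0,"rz": 0},
    {"tx": 0,"ty": 0,"tz": -1.5,"rx": 0,"ry": 0,"rz": 0},
    {"tx": 0,"ty": 0,"tz": -1,"rx": 0,"ry": 0,"rz": 0},
  ],
)

```text
clock: 13.2
tcp_pos: [0.4757, 0.0006, 0.1279]
tool_rot: [0.043, 3.14, -0.0]
force: [-0.3, 0.3, -1.5]
width: 0.48
grip_force: 56.2
```

```bash
cat >> h.py <<'E'
def circ(P):
    A=np.c_[2*P[:,:2],np.ones(len(P))]; s=np.linalg.lstsq(A,(P[:,:2]**2).sum(1),rcond=None)[0]
    return s[:2],np.sqrt(s[2]+s[0]**2+s[1]**2)
def plane(P):
    for _ in range(4):
        c=np.linalg.lstsq(np.c_[P[:,:2]-P[:,:2].mean(0),np.ones(len(P))],P[:,2],rcond=None)[0]
        r=P[:,2]-np.c_[P[:,:2]-P[:,:2].mean(0),np.ones(len(P))]@c; P=P[abs(r)<max(.002,2*r.std())]
    return np.degrees(c[:2]),P[:,:2].mean(0),c[2],len(P)
E
python3 - <<'E'
from h import *
s=robot.observe(); goto([.453,.263,.124],178.2)
gp=s['tcp_pos']
for c in('side','top'):
    f=robot.grab_frame(c); P=cloud(f)
    cc=gp[:2]+[.148,-.004]
    near=P[(np.hypot(P[:,0]-cc[0],P[:,1]-cc[1])<.03)&(P[:,2]>.1)]
    print(c,len(near),'z pct',np.percentile(near[:,2],[2,10,25,50,75,98]).round(4) if len(near) else '')
    m=(P[:,2]>gp[2]+.03)&(P[:,2]<gp[2]+.075)&(abs(P[:,1]-gp[1])<.03)
    H=P[m&(P[:,0]<gp[0]-.02)&(P[:,0]>gp[0]-.085)]; J=P[m&(P[:,0]>gp[0]+.07)&(P[:,0]<gp[0]+.14)]
    for n,q in(('H',H),('J',J)):
        if len(q)>8:
            k=q[q[:,2]>np.percentile(q[:,2],50)]; print(n,len(q),'top z',np.median(k[:,2]).round(4),'slope deg',np.round(plane(k)[0],1),k.mean(0).round(4))
    print([(n,round(d['p'],2),np.round(d['position'],4)) for n in('clip_center','pliers','groove') for d in robot.tip_of(c,n)[:1]])
f=robot.grab_frame('wrist'); W,T=tool_view(f); t=T.reshape(-1,3)
for x in (20,30,45,60,75):
    q=t[(t[:,2]<-40)&(t[:,2]>-62)&(abs(t[:,0]-x)<2)&(abs(t[:,1])<46)]
    if len(q)>3: print(x,'handles tool y',np.percentile(q[:,1],[1,99]).round(1),'z',np.median(q[:,2]).round(1))
g=robot.grab_frame('side'); a=g['pixels'][130:330,190:460]; cv2.imwrite('pics/s7.png',cv2.resize(a,None,fx=2.9,fy=2.9,interpolation=2)[:,:,::-1])
E
```

```text
t 13.2 pos [0.4757 0.0006 0.1279] shift [ 2.98 26.17  0.38] turn [-0.01  0.08  0.25] w 0.48 gf 56.2 F [-0.3  0.3 -1.5] T [-0.02  0.11  0.06] j [-0.17  0.21 -0.32  1.04  0.   -0.14]
side 116 z pct [0.1462 0.1485 0.1495 0.1644 0.1758 0.1803]
H 348 top z 0.1809 slope deg [-0.1  0.2] [0.4259 0.003  0.181 ]
J 297 top z 0.1796 slope deg [0.  0.2] [ 0.5765 -0.0014  0.1796]
[('clip_center', 0.76, array([ 0.6225, -0.0025,  0.1473])), ('pliers', 0.92, array([ 0.5378, -0.0057,  0.178 ])), ('groove', 0.93, array([0.6055, 0.2574, 0.1029]))]
top 69 z pct [0.1425 0.1442 0.1452 0.1469 0.1493 0.1789]
J 14 top z 0.1769 slope deg [-8. 10.] [ 0.6045 -0.0161  0.1777]
[('clip_center', 0.43, array([ 0.6217, -0.0053,  0.1451])), ('pliers', 0.43, array([ 0.6229, -0.0073,  0.147 ])), ('groove', 0.61, array([0.6026, 0.2545, 0.0997]))]
20 handles tool y [-21.3  20.4] z -51.1
30 handles tool y [-21.   20.8] z -51.3
45 handles tool y [-20.9  20.4] z -51.5
60 handles tool y [-20.9  20.4] z -51.7
75 handles tool y [-20.3  20.2] z -51.8
```

View pics/s7.png

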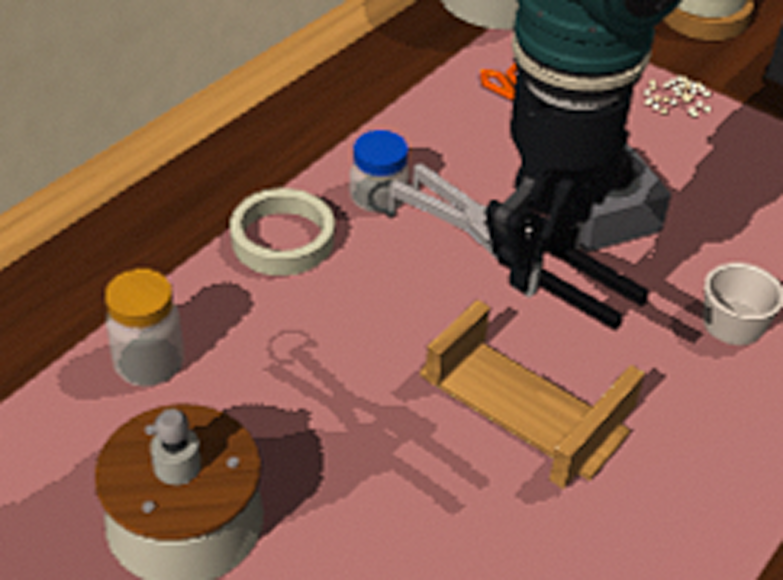

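The side crop shows the pliers lifted level, with the clip a spread ring at about (385,195), well above everything. The spinner axle is at (175,425). Moving across at this height.

Request:
arm_command(
  targets=[
    {"tx": 0.3,"ty": 1.5,"tz": 0,"rx": 0,"ry": 0,"rz": 0},
    {"tx": 0.3,"ty": 2.5,"tz": 0,"rx": 0,"ry": 0,"rz": 0},
    {"tx": 0.3,"ty": 3,"tz": 0,"rx": 0,"ry": 0,"rz": 0},
    {"tx": 0.3,"ty": 3,"tz": 0,"rx": 0,"ry": 0,"rz": 0},
    {"tx": 0.3,"ty": 3,"tz": 0,"rx": 0,"ry": 0,"rz": 0},
  ],
)

```text
clock: 14.12
tcp_pos: [0.4636, 0.1322, 0.1257]
tool_rot: [-0.043, -3.141, 0.0]
force: [-0.0, -0.3, -0.9]
width: 0.482
grip_force: 56.2
```

Request:
arm_command(
  targets=[
    {"tx": 0.3,"ty": 3,"tz": 0,"rx": 0,"ry": 0,"rz": 0},
    {"tx": 0.3,"ty": 3,"tz": 0,"rx": 0,"ry": 0,"rz": 0},
    {"tx": 0.3,"ty": 3,"tz": 0,"rx": 0,"ry": 0,"rz": 0},
    {"tx": 0.3,"ty": 2.5,"tz": 0,"rx": 0,"ry": 0,"rz": 0},
    {"tx": 0.3,"ty": 1.7,"tz": 0,"rx": 0,"ry": 0,"rz": 0},
  ],
)

```text
clock: 14.53
tcp_pos: [0.4521, 0.2655, 0.1256]
tool_rot: [-0.04, -3.141, -0.0]
force: [0.5, -1.0, -1.7]
width: 0.482
grip_force: 56.2
```

Request:
arm_command(
  targets=[
    {"tx": 0,"ty": 0,"tz": 0,"rx": 0,"ry": 0,"rz": 0},
    {"tx": 0,"ty": 0,"tz": 0,"rx": 0,"ry": 0,"rz": 0},
    {"tx": 0,"ty": 0,"tz": 0,"rx": 0,"ry": 0,"rz": 0},
  ],
)

```text
clock: 14.78
tcp_pos: [0.4525, 0.2629, 0.1257]
tool_rot: [-0.042, -3.141, 0.001]
force: [-0.3, -0.3, -1.6]
width: 0.478
grip_force: 56.2
```

```bash
python3 - <<'E'
from h import *
goto([.453,.263,.08],178.2)
ax=np.array([.6015,.2595])
tile=[]
for c in('side','top'):
    f=robot.grab_frame(c); P=cloud(f); d=np.hypot(P[:,0]-ax[0],P[:,1]-ax[1])
    C=P[(d<.03)&(P[:,2]>.14)&(P[:,2]<.158)]; print(c,'clip',len(C),C.mean(0).round(4),'circ',np.round(np.r_[circ(C)],4),'rect',cv2.minAreaRect((C[:,:2]*1000).astype(np.float32)),plane(C)[0].round(1),np.percentile(C[:,2],[5,50,95]).round(4))
    for n,b in(('head',(.118,.13)),('table',(.06,.073)),('J',(.165,.19))):
        q=P[(d<(.02 if n=='head' else .07))&(P[:,2]>b[0])&(P[:,2]<b[1])]
        if len(q)>5: print(c,n,len(q),q.mean(0).round(4),cv2.minAreaRect((q[:,:2]*1000).astype(np.float32)))
    a=f['pixels']; M=np.linalg.inv(f['pose'])@np.r_[ax,.13,1]; F=240/np.tan(np.radians(f['vertical_fov'])/2)
    u,v=f['cx']+F*M[0]/-M[2],f['cy']-F*M[1]/-M[2]; u,v=int(u),int(v); print(u,v)
    tile.append(cv2.resize(a[v-40:v+40,u-40:u+40],(400,400),interpolation=cv2.INTER_CUBIC))
    print([(n,round(x['p'],2),np.round(x['position'],4)) for n in('clip_center','groove') for x in robot.tip_of(c,n)[:1]])
cv2.imwrite('pics/c8.png',np.hstack(tile)[:,:,::-1])
E
```

```text
t 14.78 pos [0.4525 0.2629 0.1257] shift [-0.05  0.02  4.57] turn [-0.02 -0.02  0.26] w 0.478 gf 56.2 F [-0.3 -0.3 -1.6] T [-0.05  0.11  0.01] j [ 0.37  0.29 -0.21  1.07 -0.    0.4 ]
side clip 101 [0.5984 0.2597 0.1477] circ [0.597  0.2592 0.0187] rect ((600.1943359375, 259.7189025878906), (39.309356689453125, 35.246673583984375), 89.23473358154297) [-1.9  1.3] [0.1442 0.1466 0.1552]
side head 40 [0.5977 0.2605 0.1214] ((600.69873046875, 260.9222717285156), (19.959692001342773, 17.0428524017334), 2.5476131439208984)
side table 1458 [0.5976 0.273  0.0673] ((605.7542114257812, 262.09637451171875), (106.3796615600586, 119.3554458618164), 47.98006057739258)
side J 297 [0.5592 0.2618 0.175 ] ((559.6270751953125, 261.9678649902344), (35.75528335571289, 55.72804260253906), 83.55194091796875)
248 272
[('clip_center', 0.46, array([ 0.4687, -0.0049,  0.0018])), ('groove', 0.69, array([0.6048, 0.2578, 0.1025]))]
top clip 82 [0.6021 0.2581 0.1471] circ [0.5975 0.259  0.0185] rect ((600.4104614257812, 258.9926452636719), (40.24653244018555, 34.63318634033203), 89.34298706054688) [-2.1 -0. ] [0.144  0.1466 0.1505]
top head 74 [0.602  0.2592 0.1224] ((602.8074340820312, 259.4001159667969), (19.137832641601562, 21.29568099975586), 19.16010093688965)
top table 1724 [0.6033 0.2553 0.0669] ((601.4222412109375, 259.7037353515625), (117.0381088256836, 117.63327026367188), 0.30476558208465576)
top J 241 [0.5591 0.2598 0.1761] ((560.643310546875, 259.621826171875), (34.764984130859375, 56.75946807861328), 88.908447265625)
219 215
[('clip_center', 0.97, array([0.6019, 0.2576, 0.1467])), ('groove', 0.75, array([0.5987, 0.254 , 0.1045]))]
```

View pics/c8.png

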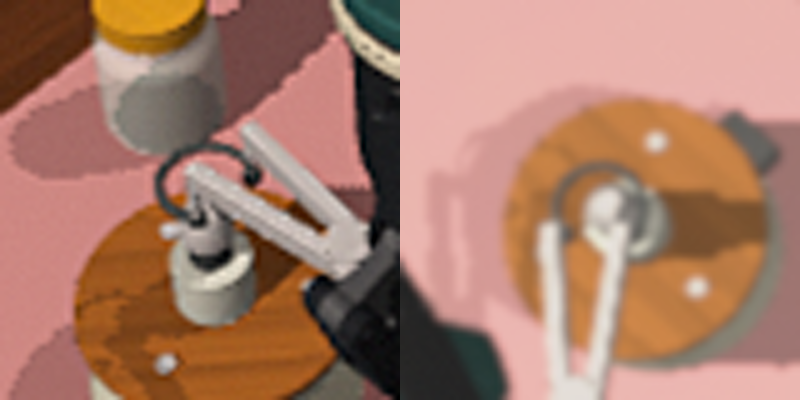

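The crop shows the clip as a round open ring at (205,180) in the side half and (600,200) in the top half, above and around the axle, hub at (605,215). Next a finer fit of clip centre against the axle.

```bash
cat >> h.py <<'E'
from scipy.optimize import least_squares
def fitc(Q,r,x0): 
    s=least_squares(lambda p:np.hypot(Q[:,0]-p[0],Q[:,1]-p[1])-r,x0,loss='soft_l1',f_scale=.001); return s.x,np.abs(s.fun).mean()
def clipfit(z,n=3):
    ax=np.array([.6015,.2595])
    for c in('side','top'):
        Q=[];Hs=[];Ts=[];J=[]
        for _ in range(n):
            P=cloud(robot.grab_frame(c)); d=np.hypot(P[:,0]-ax[0],P[:,1]-ax[1])
            Q.append(P[(d<.028)&(abs(P[:,2]-z)<.006)&(d>.0125)]); Ts.append(P[(d<.07)&(d>.05)&(P[:,2]>.062)&(P[:,2]<.072)]); Hs.append(P[(d<.02)&(P[:,2]>.119)&(P[:,2]<.128)])
            J.append(P[(abs(P[:,0]-.575)<.02)&(abs(P[:,1]-.26)<.025)&(abs(P[:,2]-z-.029)<.006)])
        Q,Ts,Hs,J=map(np.concatenate,(Q,Ts,Hs,J)); q=Q[Q[:,0]>.594]
        x,e=fitc(q,.018,ax); print(c,'clip',len(q),x.round(4),'err',e.round(4),'z',np.median(q[:,2]).round(4),'tilt',plane(q)[0].round(1))
        h=cv2.minAreaRect((Hs[:,:2]*1000).astype(np.float32))[0] if len(Hs)>5 else None
        ex=Ts[np.hypot(Ts[:,0]-ax[0],Ts[:,1]-ax[1])>.05]; b=cv2.minEnclosingCircle((ex[:,:2]*1000).astype(np.float32))
        print('   head',h,'table enc',np.round(b[0],1),round(b[1],1),'J top z',np.percentile(J[:,2],80).round(4) if len(J) else '', 'head z',np.percentile(Hs[:,2],80).round(4) if len(Hs) else '')
E
python3 - <<'E'
from h import *
clipfit(.147); goto([.453,.263,.08],178.2)
E
```

```text
side clip 167 [0.598  0.2588] err 0.0011 z 0.1469 tilt [0.5 0.5]
   head (600.5183715820312, 260.07476806640625) table enc [601.8 258.3] 61.2 J top z 0.1783 head z 0.1237
top clip 182 [0.5981 0.26  ] err 0.001 z 0.1463 tilt [ 1.1 -0.8]
   head (602.4943237304688, 259.5393981933594) table enc [602.  259.2] 60.3 J top z 0.1786 head z 0.1242
t 15.38 pos [0.4526 0.2633 0.1259] shift [-0.05 -0.02  4.59] turn [-0.    0.    0.25] w 0.482 gf 56.2 F [-0.4 -0.6 -1.4] T [-0.01  0.14 -0.02] j [ 0.37  0.29 -0.21  1.07 -0.    0.4 ]
```

Clip centre is (0.598, 0.2594) and the axle (0.6015, 0.259). I shift 3.5 mm forward and refit before descending.

Request:
arm_command(
  targets=[
    {"tx": -0.18,"ty": 0,"tz": 0,"rx": 0,"ry": 0,"rz": 0},
    {"tx": -0.17,"ty": 0,"tz": 0.5,"rx": 0,"ry": 0,"rz": 0},
    {"tx": 0,"ty": 0,"tz": 0.5,"rx": 0,"ry": 0,"rz": 0},
    {"tx": 0,"ty": 0,"tz": 0,"rx": 0,"ry": 0,"rz": 0},
    {"tx": 0,"ty": 0,"tz": 0,"rx": 0,"ry": 0,"rz": 0},
  ],
)

```text
clock: 15.8
tcp_pos: [0.4557, 0.2631, 0.1154]
tool_rot: [-0.042, -3.14, 0.001]
force: [0.0, 0.4, -1.3]
width: 0.485
grip_force: 56.2
```

```bash
python3 - <<'E'
from h import *
clipfit(.137); goto([.453,.263,.08],178.2)
E
```

```text
side clip 171 [0.6011 0.2592] err 0.0011 z 0.1363 tilt [-1.5 -0.1]
   head (601.169921875, 262.8822021484375) table enc [601.9 257.6] 61.3 J top z 0.168 head z 0.1232
top clip 188 [0.6013 0.26  ] err 0.001 z 0.1363 tilt [-1.9 -0.3]
   head (602.8499145507812, 259.8355407714844) table enc [601.5 260. ] 60.3 J top z 0.1684 head z 0.1239
t 16.1 pos [0.4561 0.2633 0.116 ] shift [ 0.31 -0.04  3.6 ] turn [0.01 0.01 0.26] w 0.48 gf 56.2 F [ 0.4  0.3 -1.7] T [-0.    0.12 -0.01] j [ 0.37  0.31 -0.22  1.05  0.    0.4 ]
```

Centred within 1 mm. Descending slowly.

Request:
arm_command(
  targets=[
    {"tx": 0,"ty": 0,"tz": 0.4,"rx": 0,"ry": 0,"rz": 0},
    {"tx": 0,"ty": 0,"tz": 0.4,"rx": 0,"ry": 0,"rz": 0},
    {"tx": 0,"ty": 0,"tz": 0.4,"rx": 0,"ry": 0,"rz": 0},
    {"tx": 0,"ty": 0,"tz": 0.4,"rx": 0,"ry": 0,"rz": 0},
    {"tx": 0,"ty": 0,"tz": 0,"rx": 0,"ry": 0,"rz": 0},
  ],
)

```text
clock: 16.52
tcp_pos: [0.4556, 0.263, 0.0989]
tool_rot: [-0.042, -3.14, 0.001]
force: [0.5, 0.0, -1.4]
width: 0.479
grip_force: 56.2
```

Request:
arm_command(
  targets=[
    {"tx": 0,"ty": 0,"tz": 0.5,"rx": 0,"ry": 0,"rz": 0},
    {"tx": 0,"ty": 0,"tz": 0.5,"rx": 0,"ry": 0,"rz": 0},
    {"tx": 0,"ty": 0,"tz": 0.5,"rx": 0,"ry": 0,"rz": 0},
    {"tx": 0,"ty": 0,"tz": 0.4,"rx": 0,"ry": 0,"rz": 0},
    {"tx": 0,"ty": 0,"tz": 0,"rx": 0,"ry": 0,"rz": 0},
  ],
)

```text
clock: 16.93
tcp_pos: [0.4556, 0.2631, 0.0799]
tool_rot: [-0.042, -3.14, 0.001]
force: [-0.3, 0.9, -0.9]
width: 0.483
grip_force: 56.2
```

Request:
arm_command(
  targets=[
    {"tx": 0,"ty": 0,"tz": 0,"rx": 0,"ry": 0,"rz": 0},
    {"tx": 0,"ty": 0,"tz": 0,"rx": 0,"ry": 0,"rz": 0},
    {"tx": 0,"ty": 0,"tz": 0,"rx": 0,"ry": 0,"rz": 0},
  ],
)

```text
clock: 17.18
tcp_pos: [0.4562, 0.2633, 0.0811]
tool_rot: [0.042, 3.141, 0.0]
force: [-0.3, 0.7, -0.5]
width: 0.483
grip_force: 56.2
```

```bash
python3 - <<'E'
from h import *
clipfit(.102); goto([.453,.263,.08],178.2)
tile=[]
for c in('side','top'):
    f=robot.grab_frame(c); P=cloud(f); M=np.linalg.inv(f['pose'])@np.r_[.6015,.2595,.11,1]; F=240/np.tan(np.radians(f['vertical_fov'])/2)
    u,v=int(f['cx']+F*M[0]/-M[2]),int(f['cy']-F*M[1]/-M[2])
    tile.append(cv2.resize(f['pixels'][v-27:v+27,u-27:u+27],(400,400),interpolation=cv2.INTER_CUBIC))
    H=P[(P[:,0]<.435)&(P[:,0]>.37)&(abs(P[:,1]-.265)<.03)&(P[:,2]>.115)&(P[:,2]<.145)]
    J=P[(P[:,0]>.545)&(P[:,0]<.585)&(abs(P[:,1]-.26)<.025)&(P[:,2]>.12)&(P[:,2]<.145)]
    print(c,[(len(q),np.percentile(q[:,2],[50,75,90]).round(4)) for q in(H,J) if len(q)>5])
cv2.imwrite('pics/c9.png',np.hstack(tile)[:,:,::-1])
E
```

```text
side clip 119 [0.6015 0.2595] err 0.0012 z 0.1019 tilt [-0.6  0.6]
   head (599.5596313476562, 259.34246826171875) table enc [602.3 259. ] 61.0 J top z 0.1335 head z 0.1238
top clip 183 [0.6014 0.2601] err 0.0012 z 0.1016 tilt [-1.8  1.3]
   head (600.4684448242188, 261.4018859863281) table enc [601.5 259.6] 60.2 J top z 0.1336 head z 0.124
t 17.48 pos [0.4561 0.2633 0.081 ] shift [ 0.31 -0.03  0.1 ] turn [0.01 0.01 0.25] w 0.476 gf 56.2 F [ 0.7  0.4 -1.7] T [-0.03  0.09  0.07] j [ 0.37  0.33 -0.28  0.96  0.    0.4 ]
side [(411, array([0.1335, 0.1346, 0.1355])), (200, array([0.1317, 0.133 , 0.1341]))]
top [(130, array([0.1334, 0.1349, 0.1368])), (159, array([0.1321, 0.1338, 0.1348]))]
```

View pics/c9.png

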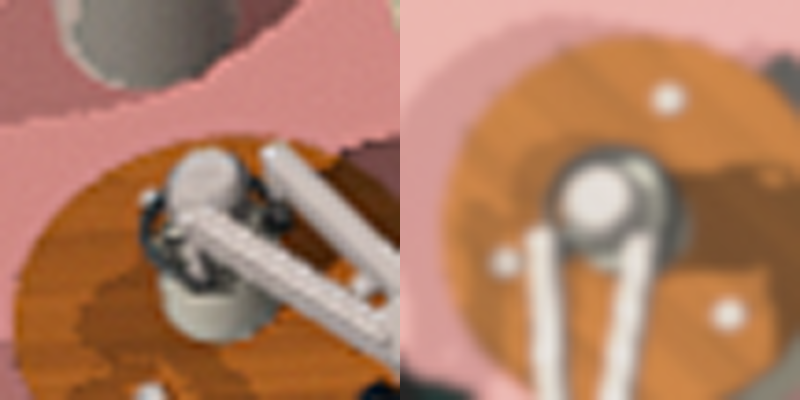

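The clip shows as a dark ring round the axle below the head, at (205,235) in the side half and (600,205) in the top half. It fits at (0.6015, 0.2598) and z ≈ 0.102, and the force is unchanged from free hang. Handing in.

```bash
python3 -c "
from plant import robot
print(robot.job_done())"
```

```text
the job is handed in; nothing more can be done
None
```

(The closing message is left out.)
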